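Hang the blue findings bin on the bench rail

TASK

Pick up the blue findings bin by its grip tab and hook its lip over the round top rail of the bench rack, holding the bin with its front tipped up about 20 degrees as the lip goes on. Then let its front down so that the bin hangs flat and level on the rail, and let go. Leave the green and the orange bin standing where they are.

Things in the scene. Friction and masses are not known exactly. Their poses are not given: they have to be found in the camera images.
- blue_bin_grip (a point): Blue plastic bin, 0.15-0.31 kg, small rings fixed inside. Box 80 x 80 x 60 mm high, standing on the table. Its middle wall (along x) rises into a grip tab 50 mm long (x), 14 thick (y), from 60 to 106 mm above the underside: pinch it across y. Point: tab centre, 82 mm above the underside, over the box's centre. z up, x from lip side to front. Centre of mass about 45 mm below.
- blue_bin_lip (a point): Point in the blue bin's hook lip where the rail axis lies when hung: 46.5 mm behind (-x), 31 mm below the grip point, same axes. Lip 60 mm wide (y), behind the back wall: top plate, underside 5 mm above this point; tongue 13 mm clear of the wall, straight to 7 mm below this point, then 20 mm flared out (-x) 40 degrees: mouth faces down, about 25 mm wide.
- rail_mid (a point): Middle of the axis of the fixed rack's round steel rail, 10 mm thick, 180 mm above the table. y along the rail, z up, x to the side where bins hang (away from the robot, yaw within 17 degrees). Clear length 206 mm between two posts no higher than the rail. A flat bar 34-50 mm below the axis, face 6.5 mm in front (+x) of it, stops the bin's back so it hangs level.
- green_bin_grip (a point): Green bin, a bystander. Same shape and size as the blue bin (80 x 80 x 60 mm box, grip tab up to 106 mm). This point is the centre of its grip tab, 82 mm above its underside. Not to be moved.
- orange_bin_grip (a point): Orange bin, a bystander. Same shape and size as the blue bin (80 x 80 x 60 mm box, grip tab up to 106 mm). This point is the centre of its grip tab, 82 mm above its underside. Not to be moved.
Mind the look-alikes: they are no part of the job. There is more than one size of the part that bears blue_bin_grip; the job needs the larger.

How it is judged:
On the way:
1. the lip is over the rail while the bin's front is tipped up by more than 7 degrees (x of blue_bin_lip in the frame of rail_mid between -0.012 and 0.012 m and y of blue_bin_lip in the frame of rail_mid between -0.07 and 0.07 m and z of blue_bin_lip in the frame of rail_mid between -0.012 and 0.012 m and angle between blue_bin_lip's own x axis and vertical below 1.449 rad), for 0.1 s.
At the end, for the whole second after the job is handed in: Blue bin hangs by its lip on the rail: lip point within 12 mm of the rail axis across and in height, within 70 mm of the rail middle along it; level within 9 degrees, square to the rail within 10 degrees; green and orange bins within 30 mm of where they were (x of blue_bin_lip in the frame of rail_mid between -0.012 and 0.012 m and y of blue_bin_lip in the frame of rail_mid between -0.07 and 0.07 m and z of blue_bin_lip in the frame of rail_mid between -0.012 and 0.012 m and angle between blue_bin_lip's own x axis and vertical between 1.414 and 1.728 rad and angle between blue_bin_lip's own z axis and vertical below 0.157 rad and angle between the y axis of blue_bin_lip and the y axis of rail_mid, either way round below 0.175 rad and distance of each of green_bin_grip, orange_bin_grip from where it was at the start of the episode below 0.03 m); the robot touches nothing.
It fails at once if the green or the orange bin is shifted by more than 30 mm (distance of any of green_bin_grip, orange_bin_grip from where it was at the start of the episode above 0.03 m).
It also fails if it takes over 45 s, if anything falls off the work surface, if the arm or the gripper's body presses on something with over 40 N, if the wrist force passes 120 N, or if a joint passes its speed limit or range.

ROBOT

A 7-joint arm with a two-finger parallel gripper is mounted at the origin on the work surface. World frame = base frame: x ahead of the robot, y to its left, z up, the work surface at z = 0. Lengths are in m, angles in rad, forces in N, time in s.
With the tool pointing down it reaches from about 0.35 to 0.9 m from the base axis. Payload 8.1 kg.
Tool frame: the origin (TCP) lies between the finger pads; the fingertips stand 11 mm ahead of it and the grasp point (between the pads) lies 8 mm behind it; y points along the fingers, x is the direction in which the jaws open and shut, and the axes are right-handed (so a half turn about y gives the same grasp; the last joint's range is limited). The gripper opens to 85 mm and grips with 20 to 120 N. Pads are 22 mm wide; open, the fingers measure 114 mm over their backs; the gripper's body (76 mm by 85 mm) begins 54 mm behind the grasp point. The pads swing forward as they close: fully open they stand 13 mm farther back than shut.
Start: joints at [1.104, 0.434, 0.025, 1.573, -0.012, 1.134, -0.075], TCP at [0.222, -0.584, 0.212] pointing down, gripper open.
Joint ranges: [-2.62, 2.62], [-0.44, 2.09], [-1.27, 1.32], [0.08, 2.57], [-1.32, 4.46], [0.12, 2], [-2.74, 2.74]. Speed limits (rad/s): [2.22, 2.22, 3.01, 3.01, 3.14, 3.14, 3.14].

INTERFACE

Orientations are given as a unit quaternion [x, y, z, w].
In Python, from bench import status, imaging, order gives the robot as it stands. The module is installed in compiled form; this text tells all that it offers.
- The arm moves only by the tool play_rows, never from a script. Its argument "series" is one flat list of numbers, 4 for each row, row after row: the shift along the world's x, y, z normalised to -1 to 1, where 1 is 4 cm, then the turn about the world's z normalised to -1 to 1, where 1 is 1.5 rad. In form: [dx, dy, dz, turn, dx, dy, dz, turn, ...]. A call has 1 to 10 rows; each row shifts and turns the commanded pose from where the row before left it; what a row does not reach is not made up. A row lasts 1/8 s, in which the tool goes at most 62.5 mm and 10.7 degrees, less where a joint would pass 70% of its speed; a pose out of reach is approached as far as the arm can. A call with a number of a shift or a turn outside -1 to 1 is refused whole. A call with a gripper value outside its range is refused whole. "claw" is the opening, from -1 (shut) to 1 (fully open), so that 0 is half open, set as the call begins (left out, the last holds). The fingers move at their own pace and stop on an object; "newtons" is the grip in N (left out, the last holds). Time passes only in rows, so rows that do not move let the fingers close. It gives the time, the measured TCP pose, the force and the opening at its end, in the units of the state.
- status.observe(): the state, without advancing time (a new reading comes with each control period).
- imaging.camera(name): name is "scene" or "top"; returns a dict with "pixels" (420x560x3 uint8, red, green, blue), "fovy" (degrees; the focal length in pixels is half the picture's height over the tangent of half this angle, whatever the lens; pixels are square), "cx", "cy" (the principal point, pixels), "origin" and "orientation" of the camera in the world. Camera axes: x right, y up, looking along -z (the intrinsics and any distortion apply to the point x, -y, -z); pixel columns grow to the right and rows downward; lengths in m; the calibration is good to about 2 mm. A picture is of the moment at which its call begins. There is no depth.
- order.finish_job(): hands the job in, once; it reports no verdict.
Trained networks look in a picture, given as the dict that the camera call returned (one of the last four; its "shot" number tells which), for a name from the list of things; names that differ only in an ending like _2 or _b are one class to them, and where a whole thing is asked for, a point or a joint stands for the part that bears it (a point fixed in the world has none). Each returns a list of dicts, best first, with "conf" (0 to 1); they miss things now and then, are a little off and sometimes report something else, mostly with a low value. They report only what shows in the picture. A call takes as long as a camera call. They do not tell look-alikes from the thing itself.
- imaging.boxes_of(picture, name): "box" ([left, top, right, bottom] in pixels, round what is visible of it).
- imaging.masks_of(picture, name): "mask" (420x560 bool, what is visible of it) and "box" ([left, top, right, bottom] in pixels, round what is visible of it).
The state is a dict: "time": time; "joints": joint angles; "qvel": joint speeds; "joint_torque": joint torques, N m; "position": TCP position; "orientation": TCP orientation; "wrist_force": force on the tool from outside, world axes, zero at the start; "ft_torque": the same for the moment, N m; "width": finger opening in m.
Only numpy, scipy, OpenCV 4.12 (cv2) and the standard library are available. Lean on these libraries where they do the work, as an engineer would, in place of code of your own. Each camera call takes 0.05 s, during which the arm holds its last target. There are 200 camera calls.

## Working session

There is one attempt and no reset: what is moved stays moved. The work goes in short steps, Python scripts to look and compute and a tool call to move; the robot and the scene stay as the last step left them, time stands still between calls to the robot, and variables do not carry over. Pictures are saved under pics/ and viewed, about 8 in all and at most 12, crops included, and the job is handed in when it is done.

Besides the shell and the picture viewer there is one more tool, called after ">>>" in YAML: its name, and indented under it one key for each argument. play_rows: Moves the arm, as the interface text tells. Its arguments: {"type":"object","properties":{"series":{"type":"array"},"claw":{"type":"number"},"newtons":{"type":"number"}},"required":["series"]}

```bash
mkdir -p pics; cat > h.py <<'E'
import numpy as np, cv2
from scipy.spatial.transform import Rotation as R
from bench import status, imaging, order
def f(p): return 210/np.tan(np.radians(p['fovy'])/2)
def proj(p,X):
    c=(np.atleast_2d(X)-p['origin'])@R.from_quat(p['orientation']).as_matrix()
    return np.c_[p['cx']+f(p)*c[:,0]/-c[:,2], p['cy']+f(p)*c[:,1]/c[:,2]]
def ray(p,uv):
    u=np.atleast_2d(uv); d=np.c_[(u[:,0]-p['cx'])/f(p),-(u[:,1]-p['cy'])/f(p),-np.ones(len(u))]
    return d@R.from_quat(p['orientation']).as_matrix().T
def atz(p,uv,z):
    d=ray(p,uv); o=np.array(p['origin']); return o+d*((z-o[2])/d[:,2])[:,None]
def save(p,n,crop=None,s=1):
    im=p['pixels'][:,:,::-1]
    if crop: im=im[crop[1]:crop[3],crop[0]:crop[2]]
    cv2.imwrite(n,cv2.resize(im,None,fx=s,fy=s,interpolation=cv2.INTER_CUBIC))
E
python3 - <<'E'
from h import *
for c in('scene','top'):
    p=imaging.camera(c); save(p,f'pics/{c}0.png')
    print(c,[k for k in p],p['fovy'],p['cx'],p['cy'],p['origin'],R.from_quat(p['orientation']).as_matrix().round(3).tolist())
    for n in('blue_bin_grip','green_bin_grip','orange_bin_grip'):
        for d in imaging.boxes_of(p,n): print(n,np.round(d['box']),round(d['conf'],2))
print(status.observe())
E
```

```text
scene ['pixels', 'fovy', 'cx', 'cy', 'origin', 'orientation', 'shot'] 51.2459352223849 275.38809247123055 207.06588796529348 [ 1.00708827 -0.41508046  1.05125958] [[0.677, -0.606, 0.418], [0.736, 0.565, -0.372], [-0.011, 0.56, 0.829]]
blue_bin_grip [240. 266. 281. 302.] 0.86
blue_bin_grip [275. 229. 324. 279.] 0.67
green_bin_grip [142. 277. 195. 330.] 0.85
orange_bin_grip [325. 133. 366. 171.] 0.77
top ['pixels', 'fovy', 'cx', 'cy', 'origin', 'orientation', 'shot'] 53.17050799482552 286.10043512244056 210.1453312630436 [ 0.41576632 -0.00864905  1.20440594] [[-0.021, 0.993, -0.12], [-1.0, -0.02, 0.002], [-0.001, 0.12, 0.993]]
blue_bin_grip [270. 167. 301. 204.] 0.76
blue_bin_grip [313. 171. 344. 195.] 0.56
green_bin_grip [387. 208. 420. 248.] 0.6
orange_bin_grip [142. 223. 188. 263.] 0.68
orange_bin_grip [270. 166. 300. 202.] 0.37
{'time': 0.4, 'joints': array([ 1.10438303,  0.43461116,  0.02504792,  1.57334896, -0.0116043 ,
        1.13402639, -0.07510904]), 'qvel': array([ 0.00019907, -0.00150359,  0.00052224, -0.00146785,  0.00193194,
       -0.00056923,  0.00040777]), 'joint_torque': array([-9.99569456e-04, -6.69597244e+01,  1.02279905e+00, -3.16169465e+01,
        1.54248724e-02,  5.21149414e-03, -4.46361378e-05]), 'position': array([ 0.22231162, -0.58403406,  0.21189658]), 'orientation': array([-0.58214014,  0.40142016, -0.40125725,  0.58220901]), 'wrist_force': array([0.4959693 , 0.57161235, 0.56959823]), 'ft_torque': array([0.02407365, 0.00101145, 0.00720266]), 'width': 0.08541959749160123}
```

View pics/scene0.png

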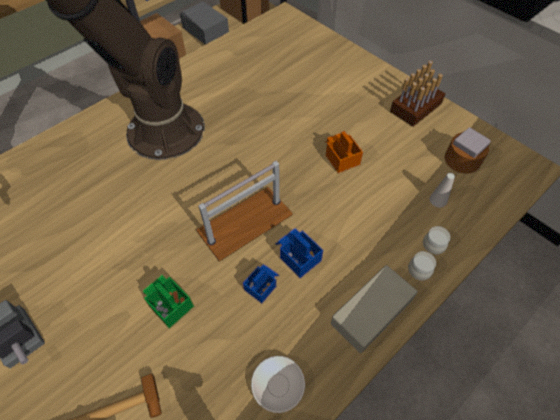

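View pics/top0.png

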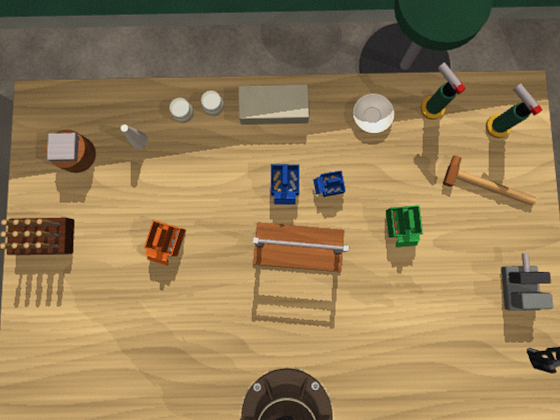

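```bash
python3 - <<'E'
from h import *
p=imaging.camera('top'); save(p,'pics/t1.png',(245,160,360,275),5)
q=imaging.camera('scene'); save(q,'pics/s1.png',(190,155,330,285),4.5)
np.savez('p.npz',top=p,scene=q)
E
```

```text
(no output)
```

View pics/t1.png

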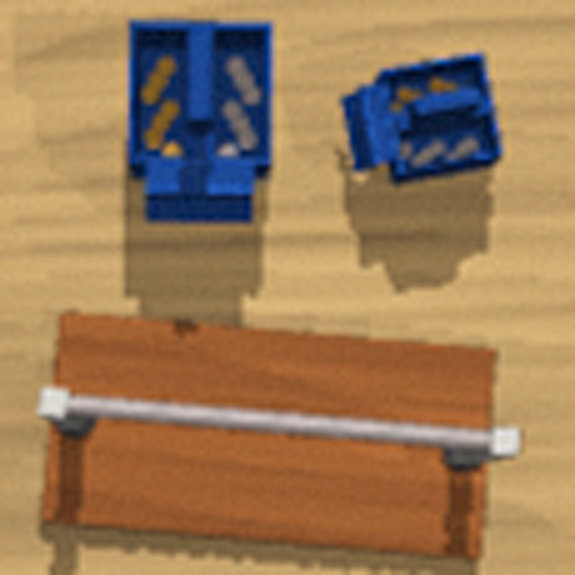

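View pics/s1.png

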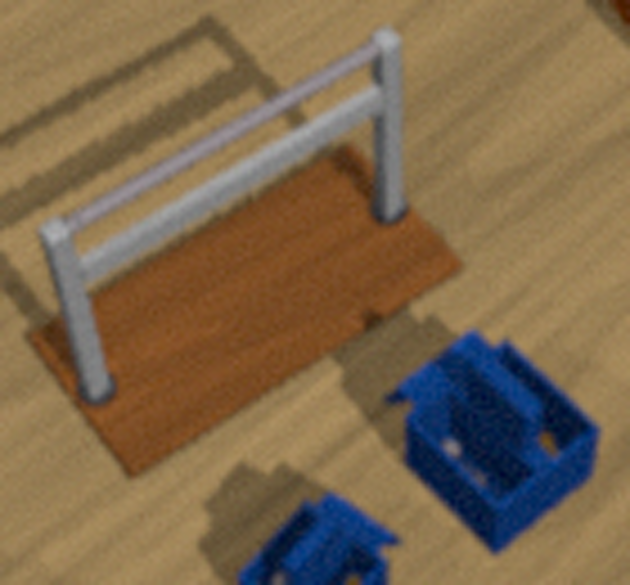

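```bash
cat >> h.py <<'E'
def tri(A,B,ua,ub):
    o1,o2=np.array(A['origin']),np.array(B['origin']);d1,d2=ray(A,ua)[0],ray(B,ub)[0]
    s=np.linalg.lstsq(np.c_[d1,-d2],o2-o1,rcond=None)[0]
    a,b=o1+s[0]*d1,o2+s[1]*d2; return (a+b)/2,np.linalg.norm(a-b)
E
python3 - <<'E'
from h import *
z=np.load('p.npz',allow_pickle=True);T=z['top'].item();S=z['scene'].item()
t=lambda x,y:[245+(x-2)/5,160+(y-2)/5]
s=lambda x,y:[190+(x-2)/4.5,155+(y-2)/4.5]
np.set_printoptions(precision=4,suppress=True)
print('rail top cam @.18',atz(T,[t(54,402),t(506,441),t(72,402),t(492,438)],.18))
print('rail scene',atz(S,[s(388,36),s(57,230),s(372,50),s(78,218)],.18))
print('tri posts',tri(T,S,t(54,402),s(388,34)),tri(T,S,t(506,441),s(57,229)))
print('rim front L,R',atz(T,[t(130,22),t(272,22)],.06))
print('tab top sides',atz(T,[t(188,40),t(214,40),t(201,22)],.106))
print('lip',atz(T,[t(146,222),t(252,222),t(146,190),t(252,190)],.056))
print('scene rim front R (z.06)',atz(S,[s(497,505),s(597,430),s(405,430)],.06), 'bottoms',atz(S,[s(497,553),s(408,470)],0.0))
print(R.from_quat(status.observe()['orientation']).as_matrix())
for n,P in(('top',T),('scene',S)):
    m=[d for d in imaging.masks_of(imaging.camera(n),'blue_bin_grip')]
    for d in m: print(n,d['conf'],d['box'],d['mask'].sum())
E
```

```text
rail top cam @.18 [[ 0.468   0.0658  0.18  ]
 [ 0.4446 -0.1538  0.18  ]
 [ 0.4678  0.057   0.18  ]
 [ 0.4462 -0.1471  0.18  ]]
rail scene [[ 0.4661  0.071   0.18  ]
 [ 0.444  -0.1498  0.18  ]
 [ 0.4675  0.0573  0.18  ]
 [ 0.4455 -0.1368  0.18  ]]
tri posts (array([0.4686, 0.0666, 0.1872]), np.float64(0.003240576099412125)) (array([ 0.4453, -0.1519,  0.1842]), np.float64(0.0030903148652753633))
rim front L,R [[ 0.6846  0.0297  0.06  ]
 [ 0.683  -0.0493  0.06  ]]
tab top sides [[ 0.6633 -0.0026  0.106 ]
 [ 0.6631 -0.0165  0.106 ]
 [ 0.673  -0.0098  0.106 ]]
lip [[ 0.5726  0.0228  0.056 ]
 [ 0.5714 -0.0357  0.056 ]
 [ 0.5905  0.0225  0.056 ]
 [ 0.5893 -0.0361  0.056 ]]
scene rim front R (z.06) [[ 0.6814 -0.0465  0.06  ]
 [ 0.6864  0.0281  0.06  ]
 [ 0.6121 -0.0518  0.06  ]] bottoms [[ 0.6837 -0.0457  0.    ]
 [ 0.6092 -0.0469  0.    ]]
[[ 0.3558 -0.      0.9346]
 [-0.9346  0.      0.3558]
 [-0.     -1.     -0.    ]]
top 0.69 [264.6, 167.1, 302.0, 206.6] 1144
scene 0.84 [242.7, 264.9, 278.6, 302.7] 838
scene 0.6 [277.4, 232.5, 324.8, 277.4] 1369
```

Candidates for the blue bin: the larger one at scene (300,252) / top (285,183), and the small one at scene (261,284) / top (330,184). I choose the larger: its rim measures 79 mm, and its tab is 14 mm thick. It sits at about (0.645, -0.0095), yaw -1°. The rail middle is at (0.457, -0.0435), yaw -5.9°.

>>> play_rows:
  series: [0.7,0.95,0.1,-0.0255,0.7,0.95,0.1,-0.0255,0.7,0.95,0.1,-0.0255,0.7,0.95,0.1,-0.0255,0.7,0.95,0.1,-0.0255,0.7,0.95,0.1,-0.0255,0.7,0.95,0.1,-0.0255,0.7,0.95,0.1,-0.0255,0.7,0.95,0.1,-0.0255,0.7,0.95,0.1,-0.0255]
  claw: 0.1
  newtons: 30

```text
time: 1.95
position: [0.5032, -0.2029, 0.2524]
orientation: [0.495, -0.505, 0.505, -0.495]
wrist_force: [0.6, 0.3, -0.7]
width: 0.0471
```

>>> play_rows:
  series: [0.75,0.97,0,0,0.75,0.97,0,0,0.75,0.97,0,0,0.75,0.97,0,0,0.7,0.9,0,0,0,0,0,0,0,0,0,0]

```text
time: 2.82
position: [0.6501, -0.0136, 0.2518]
orientation: [0.496, -0.505, 0.505, -0.495]
wrist_force: [0.6, -0.3, 1.1]
width: 0.0467
```

```bash
python3 - <<'E'
from h import *
print(status.observe()['position'])
p=imaging.camera('scene'); save(p,'pics/s2.png',(220,150,360,290),4)
E
```

```text
[ 0.65010449 -0.01357945  0.25175887]
```

View pics/s2.png

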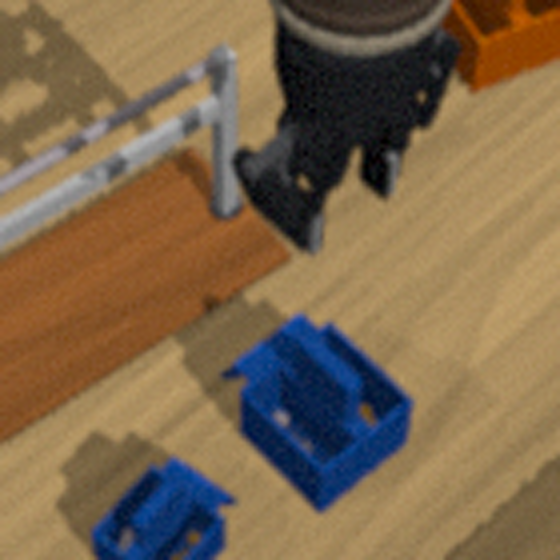

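The larger blue bin (crop (325,410)) is under the open fingers, and the jaws open along y. Next I descend and grip.

>>> play_rows:
  series: [0.08,0.1,-0.8,0,0,0,-0.8,0,0,0,-0.8,0,0,0,-0.8,0,0,0,-0.8,0,0,0,-0.42,0,0,0,0,0,0,0,0,0]

```text
time: 3.88
position: [0.6544, -0.0092, 0.0766]
orientation: [0.495, -0.504, 0.505, -0.496]
wrist_force: [-0.0, 0.1, 0.0]
width: 0.047
```

>>> play_rows:
  series: [0,0,0,0,0,0,0,0,0,0,0,0,0,0,0,0,0,0,0,0,0,0,0,0]
  claw: -1
  newtons: 35

```text
time: 4.62
position: [0.6541, -0.0086, 0.0761]
orientation: [0.495, -0.504, 0.505, -0.496]
wrist_force: [-1.9, 0.7, 6.4]
width: 0.013
```

>>> play_rows:
  series: [0,0,0.5,0,0,0,0.94,0,0,0,0.94,0,0,0,0.94,0,-0.4,-0.1,0.94,-0.015,-0.45,-0.2,0.94,-0.015,-0.45,-0.2,0.4,-0.015,-0.45,-0.2,0,-0.012,-0.45,-0.2,0,0,-0.4,-0.2,0,0]

```text
time: 5.88
position: [0.5485, -0.0533, 0.2989]
orientation: [-0.473, 0.525, -0.525, 0.473]
wrist_force: [0.6, -0.0, -2.6]
width: 0.0127
```

>>> play_rows:
  series: [0,0,0,0,0,0,0,0]

```text
time: 6.12
position: [0.5499, -0.0526, 0.2992]
orientation: [0.473, -0.525, 0.525, -0.473]
wrist_force: [0.7, -0.2, -2.4]
width: 0.0126
```

```bash
python3 - <<'E'
from h import *
s=status.observe();print(s['position'],R.from_quat(s['orientation']).as_matrix()[:,0],s['wrist_force'],s['width'])
p=imaging.camera('scene'); save(p,'pics/s3.png',(180,90,360,270),3.3)
q=imaging.camera('top'); np.savez('p3.npz',top=q,scene=p)
E
```

```text
[ 0.54992939 -0.0526498   0.29923388] [-1.03907739e-01 -9.94586910e-01 -2.45477391e-04] [ 0.71808063 -0.15452854 -2.36013223] 0.012623155970378847
```

View pics/s3.png

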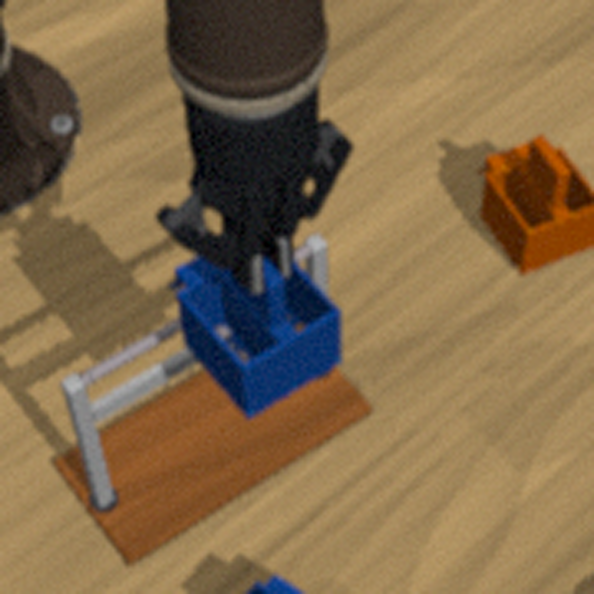

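```bash
cat >> h.py <<'E'
def fit(P,uv,pts,tcp,yaw,pitch=0):
    # bin ref = grip point; unknowns: x,y,z,yaw,pitch(front up)
    from scipy.optimize import least_squares
    M=lambda v:R.from_euler('ZY',[v[3],-v[4]]).as_matrix()
    g=lambda v:(proj(P,pts@M(v).T+v[:3])-uv).ravel()
    r=least_squares(g,[*tcp,yaw,pitch],x_scale=[.01,.01,.01,.1,.1],loss='soft_l1')
    rail=np.array([.457,-.0435,.18]);lip=r.x[:3]+M(r.x)@[-.0465,0,-.031]
    print('grip',r.x[:3],'yaw,pitch deg',np.degrees(r.x[3:]),'lip in rail',R.from_euler('z',-5.9,True).as_matrix().T@(lip-rail),'res px',np.abs(r.fun).max())
    return r.x
E
python3 - <<'E'
from h import *
np.set_printoptions(precision=4,suppress=True)
z=np.load('p3.npz',allow_pickle=True);S=z['scene'].item();T=z['top'].item()
uv=np.array([[180+(a-1.5)/3.3,90+(b-1.5)/3.3] for a,b in [(247,353),(341,312),(183,306),(247,414),(341,360),(189,356)]])
h=-.082
pts=np.array([[.04,-.04,h+.06],[.04,.04,h+.06],[-.04,-.04,h+.06],[.04,-.04,h],[.04,.04,h],[-.04,-.04,h]])
fit(S,uv,pts,[.542,-.0526,.305],-.1)
print(proj(T,[[.457,-.0435,.18],[.55,-.0526,.3]]))
E
```

```text
grip [ 0.4996 -0.0201  0.2349] yaw,pitch deg [-4.3356  5.3697] lip in rail [-0.0034  0.0265  0.0197] res px 3.78885551252597
[[300.322  243.6085]
 [305.2683 198.4765]]
```

```bash
python3 - <<'E'
from h import *
np.set_printoptions(precision=1,suppress=True)
z=np.load('p3.npz',allow_pickle=True);S=z['scene'].item();T=z['top'].item()
h=-.082
pts=np.array([[.04,-.04,h+.06],[.04,.04,h+.06],[-.04,-.04,h+.06],[.04,-.04,h],[.04,.04,h],[-.04,-.04,h]])
def w(d):
    M=R.from_euler('ZY',[-6,-d],True).as_matrix(); tp=np.array([.55,-.0526,.307-.0019])
    pv=np.array([.009,0,0]); return (pts-pv)@M.T+tp
for d in(0,4,8): print(d,((proj(S,w(d))-[180,90])*3.3+1.5).tolist())
im=np.hstack([cv2.resize(P['pixels'][b:b+110,a:a+130,::-1],None,fx=3,fy=3,interpolation=2) for P,a,b in((S,200,110),(T,240,150))])
for P,a,b,o in((S,200,110,0),(T,240,150,390)):
  for d,c in((0,(0,0,255)),(8,(0,255,0))):
    for u in proj(P,w(d)): cv2.circle(im,(int((u[0]-a)*3+o),int((u[1]-b)*3)),3,c,1)
cv2.imwrite('pics/o3.png',im)
E
```

```text
0 [[242.24836989849436, 370.30635175738513], [340.7833933785744, 310.83573801039523], [174.1242356116904, 292.2451375912137], [246.9185786098388, 420.45818425128334], [340.4889947325975, 362.6151397063576], [181.94343913316905, 344.40963625692115]]
4 [[243.3605366240846, 369.83348166366085], [342.12208162917506, 310.22074600230746], [175.93706492931727, 296.8636989163668], [251.51884820261816, 424.16425300911294], [345.3903609327046, 365.96506256154925], [186.91615723662497, 352.4246721687004]]
8 [[244.33010179192988, 369.111589501387], [343.32406972748214, 309.3622961774905], [177.9145604318155, 301.56825847676134], [255.98330568604072, 427.4179880805358], [350.1847588591291, 368.8571909544705], [192.00632523947158, 360.2957563425599]]
```

View pics/o3.png

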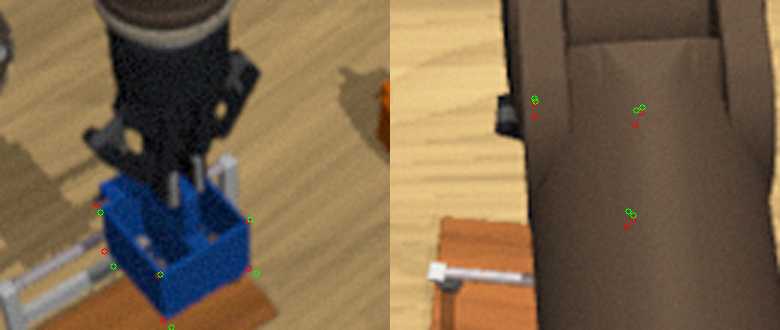

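>>> play_rows:
  series: [0,0,-0.48,0,0,0,-0.48,0,0,0,-0.47,0,-0.25,0.025,0,0,-0.25,0.025,0,0,-0.25,0.025,0,0,-0.15,0.015,0,0,0,0,0,0]

```text
time: 7.22
position: [0.5133, -0.0493, 0.2426]
orientation: [0.473, -0.525, 0.526, -0.473]
wrist_force: [0.8, 0.7, -1.6]
width: 0.0126
```

>>> play_rows:
  series: [-0.1,0.01,0,0,-0.1,0.01,0,0,0,0,0,0]

```text
time: 7.6
position: [0.5065, -0.0485, 0.2427]
orientation: [0.473, -0.525, 0.526, -0.474]
wrist_force: [4.2, -0.2, 0.0]
width: 0.0127
```

>>> play_rows:
  series: [-0.1,0.01,0,0,-0.1,0.01,0,0,-0.1,0.01,0,0,0,0,0,0]

```text
time: 8.1
position: [0.4934, -0.0473, 0.2422]
orientation: [0.473, -0.525, 0.525, -0.473]
wrist_force: [2.9, 0.2, 1.1]
width: 0.0129
```

>>> play_rows:
  series: [-0.1,0.01,0,0,-0.07,0.007,0,0,0,0,0,0]

```text
time: 8.48
position: [0.4865, -0.0466, 0.242]
orientation: [-0.473, 0.525, -0.525, 0.473]
wrist_force: [4.4, -0.3, 1.3]
width: 0.0128
```

```bash
python3 - <<'E'
from h import *
s=status.observe();print(s['position'],s['wrist_force'],s['width'])
p=imaging.camera('scene'); save(p,'pics/s4.png',(190,120,310,260),4.2)
E
```

```text
[ 0.4865341  -0.04664213  0.2420301 ] [ 4.40442137 -0.27080122  1.2666582 ] 0.012788402586368883
```

View pics/s4.png

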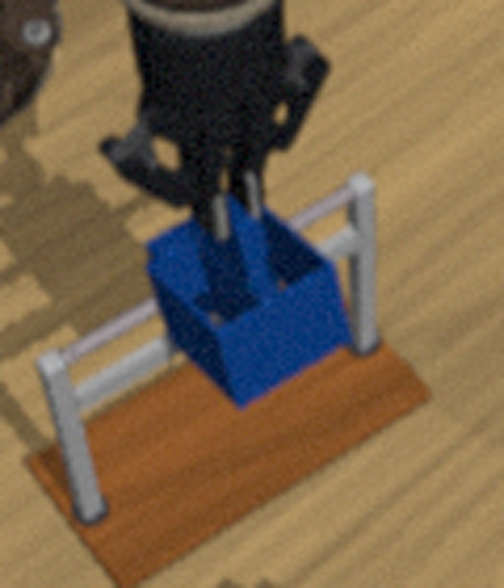

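The bin's front is tipped up about 20° (front bottom edge at crop (240,400)), with the lip above and behind the rail. Next I lower it along the slot.

>>> play_rows:
  series: [0.05,-0.005,-0.1,0,0.05,-0.005,-0.1,0,0.05,-0.005,-0.1,0,0,0,0,0]

```text
time: 9.02
position: [0.4919, -0.0472, 0.229]
orientation: [-0.474, 0.526, -0.525, 0.473]
wrist_force: [0.4, 0.5, -2.1]
width: 0.0129
```

>>> play_rows:
  series: [0.05,-0.005,-0.1,0,0.04,-0.004,-0.1,0,0,0,0,0]

```text
time: 9.4
position: [0.4957, -0.0476, 0.2214]
orientation: [-0.474, 0.526, -0.525, 0.473]
wrist_force: [-1.1, 0.1, -2.8]
width: 0.013
```

>>> play_rows:
  series: [0.02,0,-0.05,0,0.02,0,-0.05,0,0,0,0,0]

```text
time: 9.78
position: [0.4972, -0.0476, 0.2176]
orientation: [-0.474, 0.526, -0.525, 0.473]
wrist_force: [-5.0, 0.2, -2.7]
width: 0.0132
```

```bash
python3 - <<'E'
from h import *
s=status.observe();print(s['position'],s['wrist_force'],s['width'])
p=imaging.camera('scene'); save(p,'pics/s5.png',(190,120,310,260),4.2)
E
```

```text
[ 0.49722641 -0.04755668  0.21759205] [-4.9911485   0.23534611 -2.68562151] 0.01322057151019042
```

View pics/s5.png

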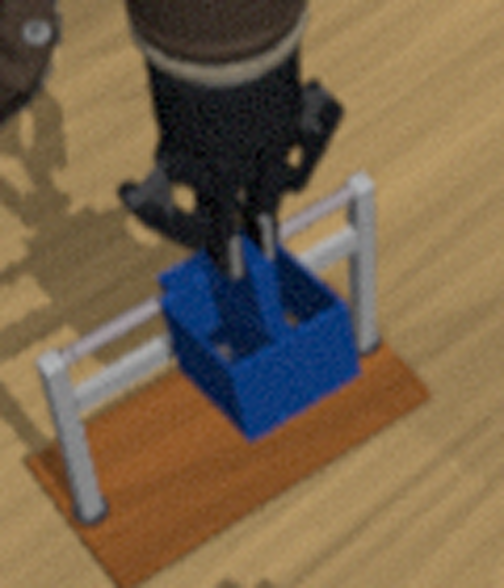

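The tongue is behind the rail and touching it (-5 N in x), and the bin is still tipped. I ease x back and lower until z makes contact.

>>> play_rows:
  series: [-0.03,0.003,-0.05,0,0,0,-0.05,0,0,0,0,0]

```text
time: 10.2
position: [0.4981, -0.0475, 0.2149]
orientation: [0.473, -0.525, 0.526, -0.474]
wrist_force: [0.3, -0.5, 4.7]
width: 0.0129
```

>>> play_rows:
  series: [0,0,0,0,0,0,0,0,0.06,-0.006,-0.05,0,0.06,-0.006,-0.05,0,0.06,-0.006,-0.06,0,0,0,0,0]

```text
time: 10.95
position: [0.5058, -0.0483, 0.2086]
orientation: [0.472, -0.525, 0.526, -0.474]
wrist_force: [2.7, -0.9, 6.6]
width: 0.0127
```

>>> play_rows:
  series: [0.04,-0.004,-0.06,0,0.04,-0.004,-0.06,0,0,0,0,0]

```text
time: 11.32
position: [0.5099, -0.0487, 0.2043]
orientation: [0.472, -0.524, 0.527, -0.475]
wrist_force: [3.8, -0.6, 7.7]
width: 0.013
```

>>> play_rows:
  series: [0.01,0,-0.05,0,0.01,0,-0.03,0,0,0,0,0]

```text
time: 11.7
position: [0.5121, -0.0489, 0.2026]
orientation: [0.471, -0.523, 0.528, -0.475]
wrist_force: [5.1, -1.2, 16.9]
width: 0.0126
```

```bash
python3 - <<'E'
from h import *
s=status.observe();print(s['position'],s['wrist_force'],s['width'])
p=imaging.camera('scene'); save(p,'pics/s6.png',(190,120,310,260),4.2)
E
```

```text
[ 0.51212634 -0.04893223  0.20263847] [ 5.09099788 -1.21198591 16.94435405] 0.012622890782753492
```

View pics/s6.png

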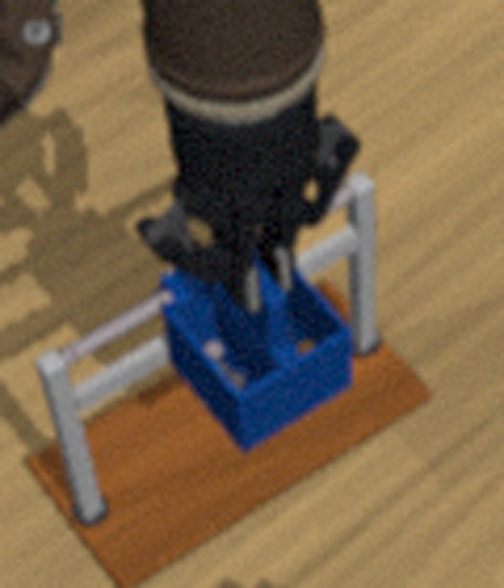

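Level, with the back against the stop bar (z force jumped to 17 N). Releasing.

>>> play_rows:
  series: [0,0,0.03,0,0,0,0,0,0,0,0,0,0,0,0,0,0,0,0,0]
  claw: 0

```text
time: 12.38
position: [0.5079, -0.0485, 0.2007]
orientation: [-0.473, 0.525, -0.525, 0.473]
wrist_force: [0.5, 0.3, 0.7]
width: 0.0428
```

>>> play_rows:
  series: [0,0,0.3,0,0,0,0.6,0,0,0,0.9,0,0,0,0.9,0,0,0,0.9,0,0.5,-0.9,0.3,0,0.5,-0.9,0,0,0.5,-0.9,0,0,0.5,-0.9,0,0,0,-0.9,0,0]

```text
time: 13.62
position: [0.589, -0.2293, 0.357]
orientation: [-0.473, 0.525, -0.525, 0.474]
wrist_force: [-1.2, -0.2, -0.1]
width: 0.0427
```

>>> play_rows:
  series: [0,-0.9,0,0,0,-0.9,0,0,0,-0.9,0,0,0,0,0,0,0,0,0,0]

```text
time: 14.25
position: [0.5882, -0.3358, 0.3573]
orientation: [-0.473, 0.525, -0.525, 0.474]
wrist_force: [-0.4, 0.5, 0.6]
width: 0.0429
```

```bash
python3 - <<'E'
from h import *
s=status.observe();print(s['position'],s['wrist_force'],s['width'])
p=imaging.camera('scene');q=imaging.camera('top')
a=cv2.resize(p['pixels'][130:270,190:310],None,fx=3.3,fy=3.3,interpolation=2)
b=cv2.resize(q['pixels'][160:300,240:360],None,fx=3.3,fy=3.3,interpolation=2)
cv2.imwrite('pics/f.png',np.hstack([a,b])[:,:,::-1])
for n in('green_bin_grip','orange_bin_grip'):
    print(n,[(d['box'],round(d['conf'],2)) for d in imaging.boxes_of(p,n)[:1]+imaging.boxes_of(q,n)[:1]])
# expected level corners in scene crop
M=R.from_euler('z',-5.9,True).as_matrix();g=np.array([.457,-.0435,.18])+M@[.0465,0.0,.031]
pts=np.array([[x,y,z] for x,y in((.04,-.04),(.04,.04),(-.04,-.04)) for z in(-.022,-.082)])
print(((proj(p,pts@M.T+g)-[190,130])*3.3).round(0).tolist(),((proj(q,pts@M.T+g)-[240,160])*3.3+[396,0]).round(0).tolist())
E
```

```text
[ 0.58817934 -0.33577731  0.35726623] [-0.38068279  0.47208098  0.61936906] 0.042899978629149155
green_bin_grip [([144.4, 276.6, 195.1, 331.7], 0.68), ([388.6, 207.4, 419.2, 248.5], 0.91)]
orange_bin_grip [([326.6, 131.2, 363.0, 171.9], 0.87), ([147.8, 221.3, 186.0, 263.9], 0.55)]
[[184.0, 278.0], [189.0, 321.0], [274.0, 222.0], [275.0, 268.0], [122.0, 205.0], [130.0, 251.0]] [[659.0, 163.0], [653.0, 172.0], [551.0, 154.0], [551.0, 164.0], [651.0, 271.0], [645.0, 274.0]]
```

View pics/f.png

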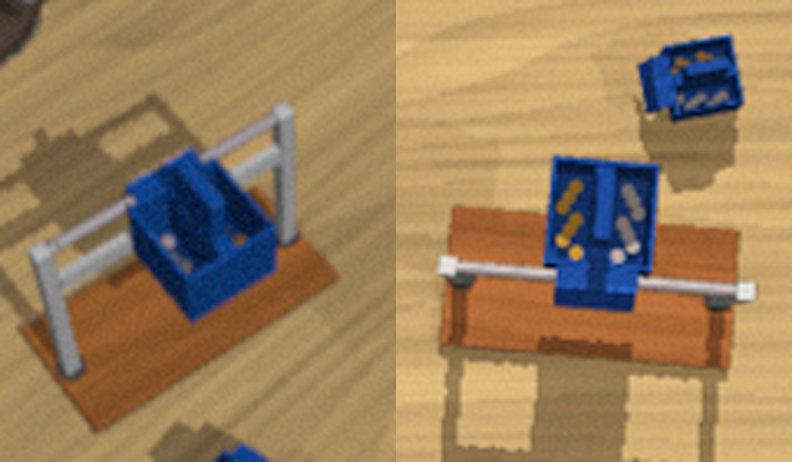

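The bin hangs on the rail. Its corners agree with the level prediction to about 5–8 crop pixels (2 image pixels), and the bystander boxes have not moved beyond detector noise. Handing in.

```bash
python3 -c "
from bench import order; print(order.finish_job())"
```

```text
the job is handed in; nothing more can be done
None
```

The larger blue bin hangs by its lip on the rail, and I handed the job in at about 14.5 s of the 45 s.

**What I did:** I gripped the bin by its tab about 9 mm toward the front. Since the arm only turns about the vertical, I pressed the low part of its back wall against the rail, which turned the bin front-up in the grip. It tipped to roughly 20°, and was about 15° when the lip seated. I lowered the lip over the rail, let the front down until the back met the stop bar (the z force rose to about 17 N), then released and moved clear.

**Last checks:**
- **Bin position:** the rim and bottom corners in the scene picture match a level, square hang at the rail middle to about 2–3 image pixels. The top view also shows it square to the rail.
- **Green and orange bins:** their boxes are within detector noise of the start. The worst was one edge of orange's top-view box, which read 6 px off, a weak detection (0.55) both times it was boxed.
- **Robot:** it touches nothing; the wrist force is about zero.

**One check disagreed:** a free pose fit from the scene picture while I was carrying the bin gave a poor position, because one picture fixes depth badly. I dropped it and checked the tilt by projecting the bin's corners into the picture from the known tool pose. The tilt angles above come from the tool geometry and the pictures; I had no direct reading of them.

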